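# Load a curing-lamp box through its sprung flap

## Task

The freshly glued ornament in the white tray has to go under the curing lamp. Take the wooden push stick from the roof of the grey lamp box and with it push the tray along the ledge, in through the sprung flap and fully home against the rubber-faced stop inside, which you cannot see and must feel for, pushing gently. Then draw the stick out so that the flap shuts behind the tray, and lay the stick down; keep the gripper off the tray and leave everything else on the bench where it is.

Things in the scene. Friction and masses are not known exactly. Their poses are not given: they have to be found in the camera images.
- lamp_box: Fixed grey sheet-metal lamp box on the bench. Origin: on the bench straight below the middle of the shut flap; x points through the mouth into the box, y across, z up. The housing runs from x = -9 to 293 mm and is 190 mm wide and 150 mm high.
- roof_mid (a point): Middle of the flat roof of the lamp box, 150 mm above the bench.
- ledge_end (a point): Middle of the outer end of the aluminium loading ledge, on its top. The ledge is 130 mm wide, its top 6 mm above the bench; it runs level for 190 mm to the mouth and on through it to the back wall. Two rails on it, 6 mm high and 94 mm apart inside, guide the tray all the way.
- box_mouth (a point): Middle of the sill of the mouth, on the ledge below the flap. The mouth is 110 mm wide and 64 mm high. Inside, out of sight, an adjustable stop stands in the middle of the ledge: its rubber face was left anywhere from 165 to 235 mm beyond this point, 9 to 31 mm above the bench. The rubber gives 1 mm for each 6 N, at most 7 mm.
- flap (a joint): Swing of the flap in rad: 0 shut, growing to 1.45 as its lower edge swings inwards and up (never outwards). A steel plate 112 mm wide, 60 mm long, hinged along its top 74 mm above the bench. A spring shuts it: passing it with the tray takes up to about 7 N, tray friction included.
- flap_edge (a point): Middle of the flap's lower edge; shut, 14 mm above the bench. The flap rides on top of the tray until the tray's rear end is about 50 mm inside the mouth, then on the stick. It does not catch a stick drawn straight out.
- tray_mid (a point): Centre, half-way up, of the loose white plastic tray that holds the ornament: 100 mm long (its x, into the box), 90 mm wide, 28 mm high, walls 4 mm, about 220 g. The soft glue bears no push over 15 N. It starts on the ledge between the rails, in front of the flap, square to it. Axes as the lamp box's.
- stick_grip (a point): Centre of the upright grip of the push stick, 44 mm long, 24 mm wide (pinch it across the stick, from above), 50 mm high; this point is 52 mm above the stick's underside, 22 mm below the grip's top. x points to the nose, z up. About 140 g, centre of mass about 55 mm ahead of here. It starts on the roof of the lamp box.
- stick_nose (a point): Middle of the flat nose of the push stick, 255 mm ahead of the grip and 12 mm above the underside. The stick is a straight wooden bar 22 mm wide and 24 mm high; its tail ends 100 mm behind the grip.
- glue_bottle: Orange glue bottle, 62 mm across, 150 mm high; a bystander on the bench, to be left alone. Origin at its underside.
- bead_jar: Clear jar with a steel lid, 68 mm across, 85 mm high; a bystander on the bench, to be left alone. Origin at its underside.
- foam_a: White foam offcut 75 x 45 x 35 mm; a bystander on the bench, to be left alone. Origin at its underside.
- foam_b: White foam offcut 60 x 50 x 30 mm; a bystander on the bench, to be left alone. Origin at its underside.
- foam_c: White foam offcut 50 x 40 x 40 mm; a bystander on the bench, to be left alone. Origin at its underside.
- trim_reel: Brass-coloured reel of trim lying flat, 76 mm across, 22 mm high; a bystander on the bench, to be left alone. Origin at its underside.
- scissors: Scissors lying flat, about 160 mm long; a bystander on the bench, to be left alone. Origin at its underside.

How it is judged:
By the outcome, as a careful person would: the job done as asked, in the order asked, and still so for the second after the job is handed in, with the robot touching nothing.
It also fails if it takes over 58 s, if anything falls off the work surface, if the arm or the gripper's body presses on something with over 40 N, if the wrist force passes 120 N, or if a joint passes its speed limit or range.

## Robot

A 7-joint arm with a two-finger parallel gripper is mounted at the origin on the work surface. World frame = base frame: x ahead of the robot, y to its left, z up, the work surface at z = 0. Lengths are in m, angles in degrees, forces in N, time in s.
With the tool pointing down it reaches from about 0.4 to 0.85 m from the base axis. Payload 4.4 kg.
Tool frame: the origin (TCP) lies on the centre line of the jaws, within the pads' length; the fingertips stand 8 mm ahead of it and the grasp point (between the pads) lies 11 mm behind it; x points along the fingers, y is the direction in which the jaws open and shut, and the axes are right-handed (so a half turn about x gives the same grasp; the last joint's range is limited). The gripper opens to 94 mm and grips with 3 to 60 N. Pads are 16 mm wide; open, the fingers measure 119 mm over their backs; the gripper's body (75 mm by 177 mm) begins 78 mm behind the grasp point.
Start: joints at [68.709, 36.005, 2.206, 86.941, -1.547, 57.084, -1.146], TCP at [0.196, -0.62, 0.213] pointing down, gripper open.
Joint ranges: [-175.42, 175.42], [-21.48, 121.26], [-71.46, 75.88], [10.55, 141.38], [-63.04, 243.04], [13.31, 113.54], [-168.57, 168.57]. Speed limits (degrees/s): [147.25, 147.25, 180, 180, 180, 180, 180].

## Interface

Orientations are given as [roll, pitch, yaw] about the fixed x, y, z axes, in that order (R = Rz(yaw) Ry(pitch) Rx(roll)).
In Python, from station import status, optics, bot gives the robot as it stands. The module is installed in compiled form; this text tells all that it offers.
- The arm moves only by the tool carry_out, never from a script. Its argument "motion" is a list of rows, each an object of numbers: "jaw": the gripper command: -1 is fully open, 1 is shut, values between are in proportion; "x", "y", "z": the shift along the tool's x, y, z in mm; "rx", "ry", "rz": the turn, a rotation vector about the tool's x, y, z in degrees. A call has 1 to 20 rows; each row is the pose to reach, as a shift and turn from the pose commanded when the call began, along the tool's axes at that moment; what a row does not reach only later rows make up. A row lasts 1/12 s, in which the tool goes at most 41.7 mm and 7.16 degrees, less where a joint would pass 70% of its speed; a pose out of reach is approached as far as the arm can. A call with a gripper value outside its range is refused whole. The fingers move at their own pace and stop on an object; "squeeze" is the grip in N (left out, the last holds). Time passes only in rows, so rows that repeat a pose let the fingers close. It gives the time, the measured TCP pose, the force and the opening at its end, in the units of the state.
- status.read_state(): the state, without advancing time (a new reading comes with each control period).
- optics.read_camera(name): name is "scene" or "side" or "wrist"; returns the picture (384x512x3 uint8, red, green, blue); there is no depth.
- optics.get_calibration(name): a dict with "mtx" (3x3 intrinsics, pixels), "D" ([k1, k2, p1, p2, k3] as OpenCV has them; the pictures are not rectified), "extrinsics" (4x4, takes a point from camera to world coordinates). Camera axes: x right, y down, z forward; pixel columns grow to the right and rows downward; lengths in m; the calibration is good to about 2 mm. A picture is of the moment at which its call begins: read the wrist's pose just before it. get_calibration takes no time and is no camera call; for the wrist camera it gives the pose at the moment of the call.
- bot.close_job(): hands the job in, once; it reports no verdict.
Trained networks look in the newest picture that a camera, given by its name, has taken for a name from the list of things; names that differ only in an ending like _2 or _b are one class to them, and where a whole thing is asked for, a point or a joint stands for the part that bears it (a point fixed in the world has none). Each returns a list of dicts, best first, with "p" (0 to 1); they miss things now and then, are a little off and sometimes report something else, mostly with a low value. They report only what shows in the picture. A call takes as long as a camera call.
- optics.cut_out(camera, thing): "mask" (384x512 bool, what is visible of it) and "rect" ([left, top, right, bottom] in pixels, round what is visible of it).
- optics.place_of(camera, thing): "at" ([column, row] in pixels: a listed point, or the origin of a listed thing).
The state is a dict: "time_s": time; "qpos": joint angles; "qvel": joint speeds; "tau": joint torques, N m; "position": TCP position; "orientation": TCP orientation; "ft_force": force on the tool from outside, world axes, zero at the start; "wrist_torque": the same for the moment, N m; "grip_width": opening from 0.0 (shut) to 1.0 (fully open).
Only numpy, scipy, OpenCV 4.12 (cv2) and the standard library are available. Lean on these libraries where they do the work, as an engineer would, in place of code of your own. Each camera call takes 0.05 s, during which the arm holds its last target. There are 200 camera calls.

## Working session

There is one attempt and no reset: what is moved stays moved. The work goes in short steps, Python scripts to look and compute and a tool call to move; the robot and the scene stay as the last step left them, time stands still between calls to the robot, and variables do not carry over. Pictures are saved under pics/ and viewed, about 8 in all and at most 12, crops included, and the job is handed in when it is done.

Besides the shell and the picture viewer there is one more tool, called after ">>>" as name(argument=value, ...) on one line, values as JSON. carry_out: Moves the arm, as the interface text tells. Its arguments: {"type":"object","properties":{"motion":{"type":"array"},"squeeze":{"type":"number"}},"required":["motion"]}

```bash
mkdir -p pics; cat > h.py <<'E'
import numpy as np, cv2
from station import status, optics, bot
from scipy.spatial.transform import Rotation as R
def ray(cam,px,cal=None):
    c=cal or optics.get_calibration(cam); M=np.array(c["mtx"]);D=np.array(c["D"],float);T=np.array(c["extrinsics"])
    u=cv2.undistortPoints(np.array([[px]],float),M,D)[0,0]
    d=T[:3,:3]@np.array([u[0],u[1],1.]); return T[:3,3],d/np.linalg.norm(d)
def onz(cam,px,z):
    o,d=ray(cam,px); return o+d*(z-o[2])/d[2]
def tri(rs):
    A=np.zeros((3,3));b=np.zeros(3)
    for o,d in rs:
        P=np.eye(3)-np.outer(d,d);A+=P;b+=P@o
    p=np.linalg.solve(A,b); return p,[np.linalg.norm((np.eye(3)-np.outer(d,d))@(p-o))*1e3 for o,d in rs]
def proj(cam,P):
    c=optics.get_calibration(cam);T=np.linalg.inv(np.array(c["extrinsics"]))
    return cv2.projectPoints(np.atleast_2d(np.array(P,float)),cv2.Rodrigues(T[:3,:3])[0],T[:3,3],np.array(c["mtx"]),np.array(c["D"],float))[0][:,0]
def snap(cams,fn):
    ims=[optics.read_camera(c) for c in cams]
    cv2.imwrite(fn,cv2.cvtColor(np.hstack(ims),cv2.COLOR_RGB2BGR)); return ims
E
python3 - <<'E'
from h import *
for c in("scene","side"):
    im=optics.read_camera(c); cv2.imwrite(f"pics/{c}0.png",im[:,:,::-1])
    print(c,np.round(np.array(optics.get_calibration(c)["extrinsics"])[:3,3],3))
pts={}
for t in("roof_mid","ledge_end","box_mouth","flap_edge","tray_mid","stick_grip","stick_nose","lamp_box"):
    rs=[]
    for c in("scene","side"):
        r=optics.place_of(c,t)[:2]
        print(t,c,[(np.round(q["at"],1).tolist(),round(q["p"],2)) for q in r])
        if r: rs.append(ray(c,r[0]["at"]))
    if len(rs)==2: print("   ",*[np.round(x,4) for x in tri(rs)])
print(status.read_state())
E
```

```text
scene [ 1.245 -0.367  1.664]
side [-0.4    0.046  1.122]
roof_mid scene [([283.5, 162.8], 0.88)]
roof_mid side [([204.2, 192.1], 0.6)]
    [0.4854 0.2057 0.1485] [4.7512 4.7512]
ledge_end scene [([210.0, 219.8], 0.72)]
ledge_end side [([296.7, 216.0], 0.63)]
    [ 0.4909 -0.1218  0.0148] [1.1038 1.1038]
box_mouth scene [([254.1, 197.9], 0.67)]
box_mouth side [([328.2, 177.7], 0.67), ([247.5, 216.4], 0.62)]
    [ 0.5481 -0.1004  0.2157] [122.0665 122.0665]
flap_edge scene []
flap_edge side []
tray_mid scene [([230.3, 205.4], 0.9)]
tray_mid side [([271.5, 218.8], 0.71)]
    [ 0.4769 -0.0268  0.0152] [1.302 1.302]
stick_grip scene [([287.1, 160.3], 0.62), ([273.9, 160.8], 0.56)]
stick_grip side [([217.1, 179.0], 0.98)]
    [0.5084 0.1802 0.1998] [16.9918 16.9918]
stick_nose scene [([335.4, 142.0], 0.62)]
stick_nose side [([146.4, 183.0], 0.79)]
    [0.5142 0.4111 0.1639] [0.6508 0.6508]
lamp_box scene [([252.4, 201.3], 0.95)]
lamp_box side [([247.1, 219.3], 0.81)]
    [ 0.4934  0.0626 -0.01  ] [0.214 0.214]
{'time_s': 0.9, 'qpos': array([68.71010062, 36.00309531,  2.20540781, 86.94027983, -1.54874454,
       57.08516388, -1.14454827]), 'qvel': array([ 0.09659159,  0.07326755, -0.00279353, -0.00786098, -0.06433118,
        0.00207741,  0.03618287]), 'tau': array([ 6.50682341e-04, -5.49577832e+01,  1.14287898e+00, -1.86944818e+01,
       -5.24328346e-02,  1.55139912e-02,  3.36778328e-05]), 'position': array([ 0.19571733, -0.61984643,  0.21349794]), 'orientation': array([164.90562938,  89.99592107,   2.42484119]), 'ft_force': array([-0.19187   , -0.21023647, -0.56563938]), 'wrist_torque': array([-0.00074007, -0.00392399, -0.01230024]), 'grip_width': 0.9983154539424901}
```

```bash
python3 - <<'E'
import cv2
a=cv2.imread("pics/scene0.png");b=cv2.imread("pics/side0.png")
A=cv2.resize(a[100:280,150:400],(800,576),interpolation=3)
B=cv2.resize(b[120:280,110:350],(800,533),interpolation=3)
cv2.imwrite("pics/sA.png",A);cv2.imwrite("pics/sB.png",B)
E
```

```text
(no output)
```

View pics/sA.png

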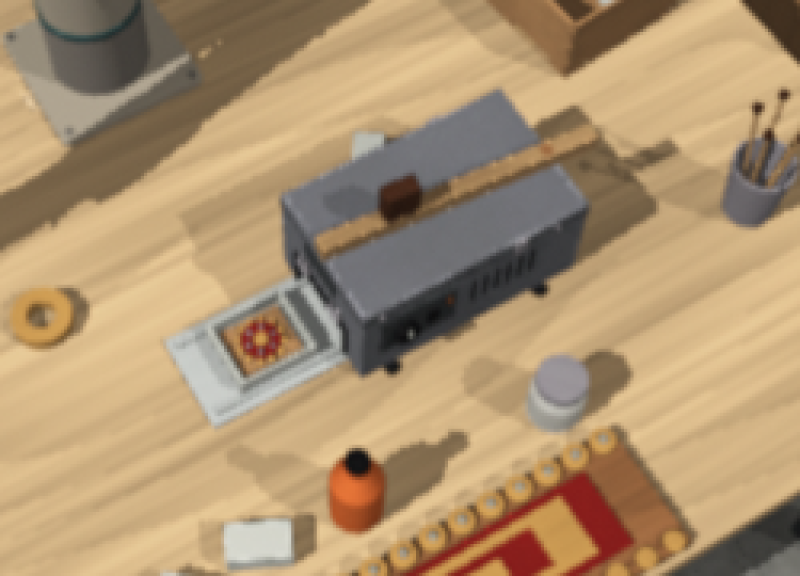

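View pics/sB.png

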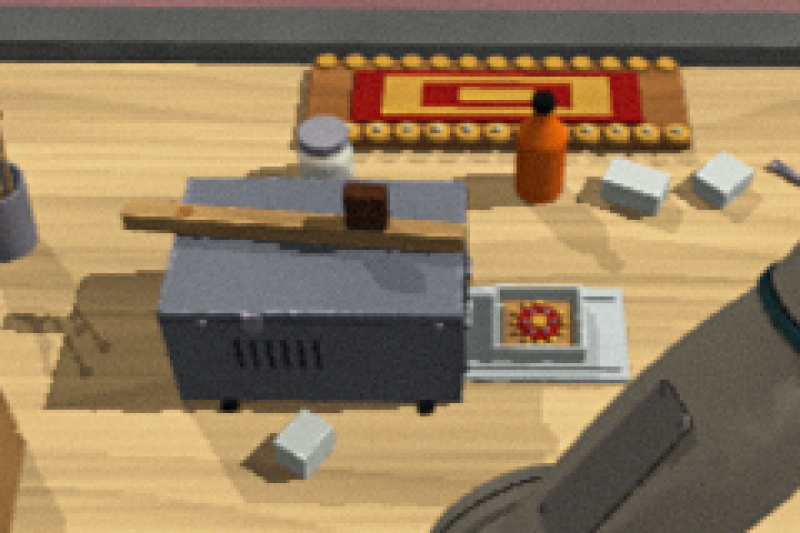

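View pics/scene0.png

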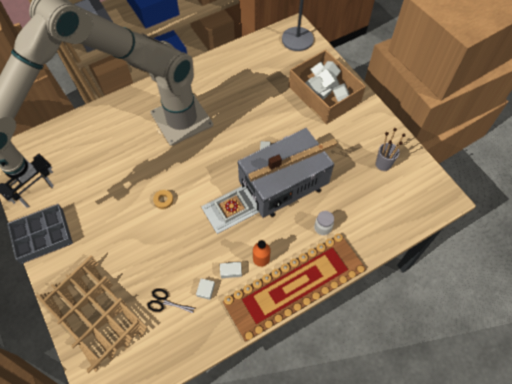

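The scene crop shows the box running along roughly world +y, with its roof corners near crop pixels (283,205), (500,90), (588,207) and (358,318). The tray is on the ledge at (262,340). The stick lies on the roof with its grip at (400,197), its tail at (322,243) and its nose overhanging at (598,132). The side view agrees. I'll fit the poses next.

```bash
python3 - <<'E'
from h import *
from scipy.optimize import least_squares
def P(p,pts,z0=0): 
    c,s=np.cos(p[2]),np.sin(p[2]); q=np.array(pts,float)
    return np.c_[p[0]+c*q[:,0]-s*q[:,1],p[1]+s*q[:,0]+c*q[:,1],q[:,2]+z0]
cs=lambda l:[(150+u/3.2,100+v/3.2) for u,v in l]
cd=lambda l:[(110+u*.3,120+v*.3) for u,v in l]
roof=[(-.009,.095,.15),(.293,.095,.15),(.293,-.095,.15),(-.009,-.095,.15)]
mid=[(.142,0,.15),(-.19,0,.006),(0,0,.006),(0,0,0)]
obs={"scene":cs([(283,205),(500,90),(588,207),(358,318)])+[(283.5,162.8),(210,219.8),(254.1,197.9),(252.4,201.3)],
 "side":cd([(463,315),(158,312),(187,178),(467,182)])+[(204.2,192.1),(296.7,216),(247.5,216.4),(247.1,219.3)]}
def fit(pts,obs,x0,z0=0):
    f=lambda p:np.concatenate([(proj(c,P(p,pts,z0))-np.array(o)).ravel() for c,o in obs.items()])
    r=least_squares(f,x0,loss="soft_l1"); print(np.round(r.x[:2],4),round(np.degrees(r.x[2]),2)); print(np.round(f(r.x).reshape(len(obs),-1,2),1).tolist()); return r.x
b=fit(roof+mid,obs,[.49,.06,1.5])
t=[proj(c,(0,0,0)) for c in obs]
print("tray",[onz(c,p,.020)[:2].round(4) for c,p in (("scene",(230.3,205.4)),("side",(271.5,218.8)))])
# stick: grip centre, nose, grip top centre, tail top middle
sp=[(0,0,.052),(.255,0,.012)]
s=fit(sp,{"scene":[(273.9,160.8),(335.4,142)],"side":[(217.1,179),(146.4,183)]},[.5,.16,1.6],.15)
np.save("box.npy",b)
for n,x in(("roof",P(b,[roof[0]])),):pass
c,sn=np.cos(b[2]),np.sin(b[2])
for pt in([.477,-.027],s[:2]):
    d=np.array(pt)-b[:2];print("in box",c*d[0]+sn*d[1],-sn*d[0]+c*d[1])
st=status.read_state();print(R.from_euler("xyz",st["orientation"],degrees=True).as_matrix().round(3))
c=optics.get_calibration("wrist");print(np.array(c["extrinsics"]).round(3),np.array(c["mtx"]).round(0))
for f in ("glue_bottle","bead_jar","foam_c","trim_reel"):
    for cam in obs:
        r=optics.place_of(cam,f)[:3]; print(f,cam,[(onz(cam,q["at"],0)[:2].round(3).tolist(),round(q["p"],2)) for q in r])
E
```

```text
[0.4883 0.064 ] 89.99
[[[-1.8, -2.7], [-1.0, -0.7], [0.1, -1.0], [1.4, 1.5], [1.7, -0.3], [-1.4, 1.0], [-2.0, 0.3], [-0.3, -2.4]], [[-0.1, -1.4], [-0.5, -0.9], [-0.1, -1.4], [-0.8, -2.0], [1.3, -0.5], [0.7, 2.0], [-0.8, 1.3], [-0.4, -0.6]]]
tray [array([ 0.4793, -0.0265]), array([ 0.4727, -0.0277])]
[0.4907 0.1585] 84.63
[[[1.1, 0.3], [0.4, 0.1]], [[1.2, 1.7], [-0.1, 0.4]]]
in box -0.09102625096792569 0.011268218339198152
in box 0.09447221116475592 -0.0023960147295086203
[[ 0.     0.301 -0.954]
 [ 0.    -0.954 -0.301]
 [-1.     0.    -0.   ]]
[[ 0.301 -0.925 -0.233  0.262]
 [-0.953 -0.292 -0.073 -0.599]
 [-0.     0.244 -0.97   0.386]
 [ 0.     0.     0.     1.   ]] [[344.   0. 269.]
 [  0. 344. 187.]
 [  0.   0.   1.]]
glue_bottle scene [([0.714, -0.033], 0.8), ([0.317, -0.246], 0.24)]
glue_bottle side [([0.728, -0.037], 0.86)]
bead_jar scene [([0.703, -0.379], 0.7), ([0.716, 0.229], 0.59)]
bead_jar side [([0.703, -0.137], 0.68), ([0.732, 0.237], 0.64)]
foam_c scene [([0.718, -0.259], 0.64), ([0.318, 0.222], 0.59), ([0.703, -0.151], 0.53)]
foam_c side [([0.702, -0.151], 0.69), ([0.327, 0.219], 0.67), ([0.712, -0.269], 0.63)]
trim_reel scene [([0.318, -0.232], 0.74)]
trim_reel side []
```

>>> carry_out(motion=[{"x": -137, "y": -172, "z": -352, "rx": -40}, {"x": -137, "y": -172, "z": -352, "rx": -40}, {"x": -137, "y": -172, "z": -352, "rx": -40}, {"x": -137, "y": -172, "z": -352, "rx": -40}, {"x": -137, "y": -172, "z": -352, "rx": -40}, {"x": -137, "y": -172, "z": -352, "rx": -40}, {"x": -137, "y": -172, "z": -352, "rx": -40}, {"x": -137, "y": -172, "z": -352, "rx": -55}, {"x": -137, "y": -172, "z": -352, "rx": -72.5}, {"x": -137, "y": -601, "z": -488, "rx": -72.5}, {"x": -137, "y": -601, "z": -488, "rx": -72.5}, {"x": -137, "y": -601, "z": -488, "rx": -72.5}, {"x": -137, "y": -601, "z": -488, "rx": -72.5}, {"x": -137, "y": -601, "z": -488, "rx": -72.5}, {"x": -137, "y": -601, "z": -488, "rx": -72.5}, {"x": -137, "y": -601, "z": -488, "rx": -72.5}, {"x": -137, "y": -601, "z": -488, "rx": -72.5}, {"x": -137, "y": -601, "z": -488, "rx": -72.5}, {"x": -137, "y": -601, "z": -488, "rx": -72.5}, {"x": -137, "y": -601, "z": -488, "rx": -72.5}])

```text
$.motion[0]: bad value
```

>>> carry_out(motion=[{"jaw": -1, "x": -137, "y": -172, "z": -352, "rx": -40, "ry": 0, "rz": 0}, {"jaw": -1, "x": -137, "y": -172, "z": -352, "rx": -40, "ry": 0, "rz": 0}, {"jaw": -1, "x": -137, "y": -172, "z": -352, "rx": -40, "ry": 0, "rz": 0}, {"jaw": -1, "x": -137, "y": -172, "z": -352, "rx": -40, "ry": 0, "rz": 0}, {"jaw": -1, "x": -137, "y": -172, "z": -352, "rx": -40, "ry": 0, "rz": 0}, {"jaw": -1, "x": -137, "y": -172, "z": -352, "rx": -40, "ry": 0, "rz": 0}, {"jaw": -1, "x": -137, "y": -172, "z": -352, "rx": -55, "ry": 0, "rz": 0}, {"jaw": -1, "x": -137, "y": -172, "z": -352, "rx": -55, "ry": 0, "rz": 0}, {"jaw": -1, "x": -137, "y": -172, "z": -352, "rx": -72.5, "ry": 0, "rz": 0}, {"jaw": -1, "x": -137, "y": -601, "z": -488, "rx": -72.5, "ry": 0, "rz": 0}, {"jaw": -1, "x": -137, "y": -601, "z": -488, "rx": -72.5, "ry": 0, "rz": 0}, {"jaw": -1, "x": -137, "y": -601, "z": -488, "rx": -72.5, "ry": 0, "rz": 0}, {"jaw": -1, "x": -137, "y": -601, "z": -488, "rx": -72.5, "ry": 0, "rz": 0}, {"jaw": -1, "x": -137, "y": -601, "z": -488, "rx": -72.5, "ry": 0, "rz": 0}, {"jaw": -1, "x": -137, "y": -601, "z": -488, "rx": -72.5, "ry": 0, "rz": 0}, {"jaw": -1, "x": -137, "y": -601, "z": -488, "rx": -72.5, "ry": 0, "rz": 0}, {"jaw": -1, "x": -137, "y": -601, "z": -488, "rx": -72.5, "ry": 0, "rz": 0}, {"jaw": -1, "x": -137, "y": -601, "z": -488, "rx": -72.5, "ry": 0, "rz": 0}, {"jaw": -1, "x": -137, "y": -601, "z": -488, "rx": -72.5, "ry": 0, "rz": 0}, {"jaw": -1, "x": -137, "y": -601, "z": -488, "rx": -72.5, "ry": 0, "rz": 0}])

```text
time_s: 2.97
position: [0.4788, 0.0833, 0.3504]
orientation: [71.7, 89.9, -18.3]
ft_force: [0.6, 0.1, 0.1]
grip_width: 0.999
```

```bash
python3 - <<'E'
from h import *
optics.read_camera("wrist");optics.read_camera("wrist")
st=status.read_state();im=optics.read_camera("wrist");c=optics.get_calibration("wrist")
np.save("w1.npy",np.array(c["extrinsics"]))
cv2.imwrite("pics/w1.png",cv2.resize(im[:,:,::-1],(800,600),interpolation=3))
print(st["position"].round(4),st["qvel"].round(1),st["ft_force"].round(2),st["qpos"].round(0))
print(R.from_euler("xyz",st["orientation"],degrees=True).as_matrix().round(3).tolist())
for t,z in(("roof_mid",.15),("ledge_end",.006),("box_mouth",.006),("flap_edge",.014),("tray_mid",.02),("stick_grip",.202),("stick_nose",.162)):
    for q in optics.place_of("wrist",t)[:2]: print(t,np.round(q["at"],1),round(q["p"],2),onz("wrist",q["at"],z).round(4))
E
```

```text
[0.4785 0.0898 0.3508] [ 4.5 -0.2  5.7  1.2  2.6  1.1  4.5] [ 0.14 -0.18  0.26] [  9.  16. -30. 100.   9.  66. -23.]
[[0.002, 1.0, 0.013], [0.005, 0.013, -1.0], [-1.0, 0.002, -0.005]]
roof_mid [276.7  54.4] 0.81 [0.4856 0.1984 0.15  ]
ledge_end [270.3 278.7] 0.82 [ 0.4804 -0.1374  0.006 ]
box_mouth [272.7 165.8] 0.56 [0.4837 0.0526 0.006 ]
tray_mid [271.6 222.4] 0.75 [ 0.482  -0.0339  0.02  ]
stick_grip [284.8 106.2] 0.57 [0.4929 0.1446 0.202 ]
```

View pics/w1.png

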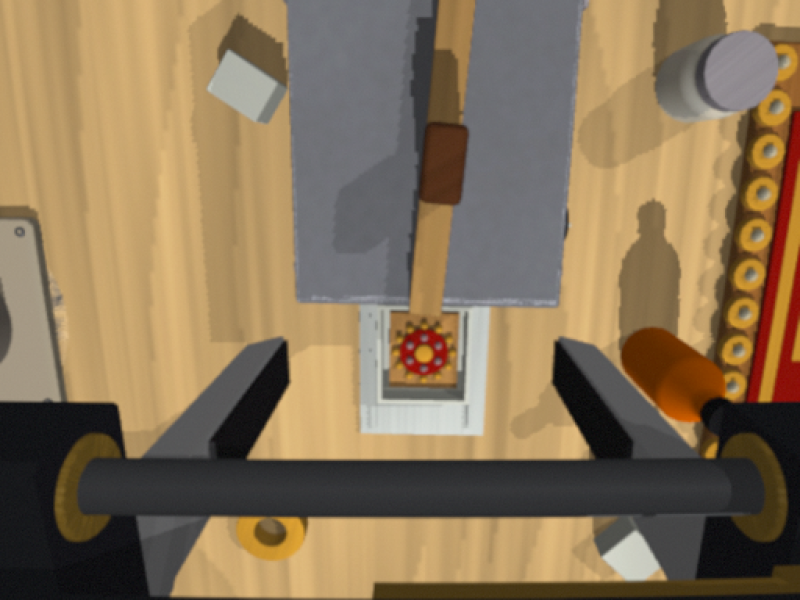

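The wrist view shows the grip top at corners (428,123)–(461,204), the roof front edge at row 302, the ledge end at row 433 and the tray rear edge at row 403. The stick's tail overhangs the mouth slightly. I'll measure from these.

```bash
python3 - <<'E'
from h import *
c=optics.get_calibration("wrist");c["extrinsics"]=np.load("w1.npy")
def w(p,z):
    o,d=ray("wrist",np.array(p)/1.5625,c);return (o+d*(z-o[2])/d[2]).round(4)[:2]
for n,z,l in(("griptop",.224,[(428,123),(468,126),(461,204),(420,200)]),("roof front",.15,[(299,300),(560,305)]),("roof sides",.15,[(288,0),(583,8)]),
 ("ledge end",.006,[(361,433),(484,434)]),("tray rear top",.034,[(378,402),(468,404)]),("tail",.174,[(411,313),(441,316)]),("bar",.174,[(437,0),(475,0)])):
    q=np.array([w(p,z) for p in l]);print(n,q.tolist(),q.mean(0).round(4))
E
```

```text
griptop [[0.4814, 0.1733], [0.5028, 0.1719], [0.5001, 0.1305], [0.4775, 0.1325]] [0.4904 0.1521]
roof front [[0.391, 0.0551], [0.5792, 0.0529]] [0.4851 0.054 ]
roof sides [[0.3923, 0.253], [0.5809, 0.25]] [0.4866 0.2515]
ledge end [[0.4168, -0.1295], [0.5478, -0.1297]] [ 0.4823 -0.1296]
tray rear top [[0.4376, -0.0799], [0.5269, -0.0814]] [ 0.4822 -0.0806]
tail [[0.4721, 0.0531], [0.4924, 0.0511]] [0.4822 0.0521]
bar [[0.4867, 0.2471], [0.5093, 0.2473]] [0.498  0.2472]
```

>>> carry_out(motion=[{"jaw": -1, "x": 60, "y": 10, "z": -52, "rx": 5.4, "ry": 0, "rz": 0}, {"jaw": -1, "x": 60, "y": 10, "z": -52, "rx": 5.4, "ry": 0, "rz": 0}, {"jaw": -1, "x": 60, "y": 10, "z": -52, "rx": 5.4, "ry": 0, "rz": 0}, {"jaw": -1, "x": 60, "y": 10, "z": -52, "rx": 5.4, "ry": 0, "rz": 0}, {"jaw": -1, "x": 60, "y": 10, "z": -52, "rx": 5.4, "ry": 0, "rz": 0}, {"jaw": -1, "x": 60, "y": 10, "z": -52, "rx": 5.4, "ry": 0, "rz": 0}])

```text
time_s: 3.97
position: [0.4898, 0.1322, 0.2909]
orientation: [85.4, 89.9, -10.1]
ft_force: [0.6, -0.1, -0.4]
grip_width: 1.0
```

```bash
python3 - <<'E'
from h import *
st=status.read_state();print(st["position"].round(4),st["qvel"].round(1),st["ft_force"].round(2))
print(R.from_euler("xyz",st["orientation"],degrees=True).as_matrix().round(3).tolist())
E
```

```text
[0.4898 0.1322 0.2909] [ 0.2 -0.4 -0.1 -0.1 -0.2 -0.1 -0.1] [ 0.62 -0.15 -0.38]
[[0.002, 0.995, -0.096], [-0.0, -0.096, -0.995], [-1.0, 0.002, 0.0]]
```

>>> carry_out(motion=[{"jaw": -1, "x": 30, "y": -1.3, "z": -20, "rx": -0.8, "ry": 0, "rz": 0}, {"jaw": -1, "x": 60, "y": -1.3, "z": -20, "rx": -0.8, "ry": 0, "rz": 0}, {"jaw": -1, "x": 85, "y": -1.3, "z": -20, "rx": -0.8, "ry": 0, "rz": 0}, {"jaw": -1, "x": 100, "y": -1.3, "z": -20, "rx": -0.8, "ry": 0, "rz": 0}, {"jaw": -1, "x": 105, "y": -1.3, "z": -20, "rx": -0.8, "ry": 0, "rz": 0}, {"jaw": -1, "x": 105, "y": -1.3, "z": -20, "rx": -0.8, "ry": 0, "rz": 0}, {"jaw": -1, "x": 105, "y": -1.3, "z": -20, "rx": -0.8, "ry": 0, "rz": 0}], squeeze=50)

```text
time_s: 4.55
position: [0.4906, 0.1533, 0.1862]
orientation: [106.8, 89.9, 12.2]
ft_force: [0.4, -0.1, -0.6]
grip_width: 1.001
```

>>> carry_out(motion=[{"jaw": 1, "x": 0, "y": 0, "z": 0, "rx": 0, "ry": 0, "rz": 0}, {"jaw": 1, "x": 0, "y": 0, "z": 0, "rx": 0, "ry": 0, "rz": 0}, {"jaw": 1, "x": 0, "y": 0, "z": 0, "rx": 0, "ry": 0, "rz": 0}, {"jaw": 1, "x": 0, "y": 0, "z": 0, "rx": 0, "ry": 0, "rz": 0}, {"jaw": 1, "x": 0, "y": 0, "z": 0, "rx": 0, "ry": 0, "rz": 0}, {"jaw": 1, "x": 0, "y": 0, "z": 0, "rx": 0, "ry": 0, "rz": 0}, {"jaw": 1, "x": 0, "y": 0, "z": 0, "rx": 0, "ry": 0, "rz": 0}, {"jaw": 1, "x": 0, "y": 0, "z": 0, "rx": 0, "ry": 0, "rz": 0}], squeeze=50)

```text
time_s: 5.22
position: [0.4896, 0.1535, 0.185]
orientation: [55.6, 90.0, -39.0]
ft_force: [0.9, 0.1, -0.4]
grip_width: 0.469
```

```bash
python3 - <<'E'
from h import *
st=status.read_state();print(st["time_s"],st["position"].round(4),st["qvel"].round(1),st["ft_force"].round(2),st["grip_width"])
print(R.from_euler("xyz",st["orientation"],degrees=True).as_matrix().round(3).tolist())
E
```

```text
5.2167 [0.4896 0.1535 0.185 ] [ 0.1  0.   0.   0.   0.   0.  -0. ] [ 0.94  0.11 -0.39] 0.46872581733438834
[[0.0, 0.997, -0.08], [-0.0, -0.08, -0.997], [-1.0, 0.0, 0.0]]
```

>>> carry_out(motion=[{"jaw": 1, "x": 0, "y": 0, "z": 0, "rx": 0, "ry": 0, "rz": 0}, {"jaw": 1, "x": 0, "y": 0, "z": 0, "rx": 0, "ry": 0, "rz": 0}, {"jaw": 1, "x": 0, "y": 0, "z": 0, "rx": 0, "ry": 0, "rz": 0}, {"jaw": 1, "x": 0, "y": 0, "z": 0, "rx": 0, "ry": 0, "rz": 0}, {"jaw": 1, "x": 0, "y": 0, "z": 0, "rx": 0, "ry": 0, "rz": 0}, {"jaw": 1, "x": 0, "y": 0, "z": 0, "rx": 0, "ry": 0, "rz": 0}], squeeze=55)

```text
time_s: 5.72
position: [0.4896, 0.1535, 0.1849]
orientation: [-109.1, 90.0, 156.3]
ft_force: [0.0, 0.6, 0.1]
grip_width: 0.25
```

>>> carry_out(motion=[{"jaw": 1, "x": -10, "y": 0, "z": 0, "rx": 0, "ry": 0, "rz": 0}, {"jaw": 1, "x": -25, "y": 0, "z": 0, "rx": 0, "ry": 0, "rz": 0}, {"jaw": 1, "x": -50, "y": 0, "z": 0, "rx": 0, "ry": 0, "rz": 0}, {"jaw": 1, "x": -65, "y": 0, "z": 0, "rx": 0, "ry": 0, "rz": 0}, {"jaw": 1, "x": -70, "y": 0, "z": 0, "rx": 0, "ry": 0, "rz": 0}, {"jaw": 1, "x": -70, "y": 0, "z": 0, "rx": 0, "ry": 0, "rz": 0}, {"jaw": 1, "x": -70, "y": 0, "z": 0, "rx": 0, "ry": 0, "rz": 0}])

```text
time_s: 6.3
position: [0.4892, 0.1531, 0.2547]
orientation: [-35.6, 90.0, -130.2]
ft_force: [0.8, 0.1, -1.8]
grip_width: 0.251
```

```bash
python3 - <<'E'
from h import *
st=status.read_state();print(st["time_s"],st["position"].round(4),st["qvel"].round(1),st["ft_force"].round(2),st["wrist_torque"].round(3),st["grip_width"])
print(R.from_euler("xyz",st["orientation"],degrees=True).as_matrix().round(3).tolist())
E
```

```text
6.3 [0.4892 0.1531 0.2547] [-0.1  1.   0.4  0.9 -0.  -0.1  0.1] [ 0.78  0.06 -1.76] [-0.141 -0.031  0.024] 0.2509292162755763
[[-0.0, 0.997, -0.08], [-0.001, -0.08, -0.997], [-1.0, -0.0, 0.001]]
```

>>> carry_out(motion=[{"jaw": 1, "x": 0, "y": 2, "z": 35, "rx": 0, "ry": 0, "rz": 0}, {"jaw": 1, "x": 0, "y": 5, "z": 75, "rx": -0.5, "ry": 0, "rz": 0}, {"jaw": 1, "x": 0, "y": 7, "z": 115, "rx": -1, "ry": 0, "rz": 0}, {"jaw": 1, "x": 0, "y": 10, "z": 155, "rx": -1.5, "ry": 0, "rz": 0}, {"jaw": 1, "x": 0, "y": 12, "z": 195, "rx": -2, "ry": 0, "rz": 0}, {"jaw": 1, "x": 0, "y": 15, "z": 235, "rx": -2.5, "ry": 0, "rz": 0}, {"jaw": 1, "x": 0, "y": 17, "z": 275, "rx": -3, "ry": 0, "rz": 0}, {"jaw": 1, "x": 0, "y": 20, "z": 315, "rx": -3.5, "ry": 0, "rz": 0}, {"jaw": 1, "x": 0, "y": 22, "z": 355, "rx": -4, "ry": 0, "rz": 0}, {"jaw": 1, "x": 0, "y": 25, "z": 395, "rx": -4, "ry": 0, "rz": 0}, {"jaw": 1, "x": 0, "y": 27, "z": 435, "rx": -4, "ry": 0, "rz": 0}, {"jaw": 1, "x": 0, "y": 30, "z": 475, "rx": -4, "ry": 0, "rz": 0}, {"jaw": 1, "x": 0, "y": 32, "z": 500, "rx": -4, "ry": 0, "rz": 0}, {"jaw": 1, "x": 0, "y": 32, "z": 512, "rx": -4, "ry": 0, "rz": 0}, {"jaw": 1, "x": 0, "y": 32, "z": 512, "rx": -4, "ry": 0, "rz": 0}, {"jaw": 1, "x": 0, "y": 32, "z": 512, "rx": -4, "ry": 0, "rz": 0}, {"jaw": 1, "x": 0, "y": 32, "z": 512, "rx": -4, "ry": 0, "rz": 0}, {"jaw": 1, "x": 0, "y": 32, "z": 512, "rx": -4, "ry": 0, "rz": 0}, {"jaw": 1, "x": 0, "y": 32, "z": 512, "rx": -4, "ry": 0, "rz": 0}])

```text
time_s: 7.88
position: [0.4813, -0.3574, 0.2553]
orientation: [153.0, 90.0, 62.6]
ft_force: [0.1, -0.4, -1.5]
grip_width: 0.252
```

```bash
cat > s.py <<'E'
from h import *
st=status.read_state();print(round(st["time_s"],2),st["position"].round(4),"qv",abs(st["qvel"]).max().round(1),"f",st["ft_force"].round(2),"t",st["wrist_torque"].round(3),round(st["grip_width"],3))
M=R.from_euler("xyz",st["orientation"],degrees=True).as_matrix();print("yaw",np.degrees(np.arctan2(M[1,1],M[0,1])).round(2),"pitch x",M[:,0].round(4))
E
python3 s.py
```

```text
7.88 [ 0.4813 -0.3574  0.2553] qv 0.5 f [ 0.09 -0.43 -1.5 ] t [-0.081 -0.101 -0.008] 0.252
yaw -0.41 pitch x [ 2.e-04  4.e-04 -1.e+00]
```

>>> carry_out(motion=[{"jaw": 1, "x": 40, "y": 0, "z": 0, "rx": 0, "ry": 0, "rz": 0}, {"jaw": 1, "x": 80, "y": 0, "z": 0, "rx": 0, "ry": 0, "rz": 0}, {"jaw": 1, "x": 120, "y": 0, "z": 0, "rx": 0, "ry": 0, "rz": 0}, {"jaw": 1, "x": 160, "y": 0, "z": 0, "rx": 0, "ry": 0, "rz": 0}, {"jaw": 1, "x": 185, "y": 0, "z": 0, "rx": 0, "ry": 0, "rz": 0}, {"jaw": 1, "x": 198, "y": 0, "z": 0, "rx": 0, "ry": 0, "rz": 0}, {"jaw": 1, "x": 200, "y": 0, "z": 0, "rx": 0, "ry": 0, "rz": 0}, {"jaw": 1, "x": 200, "y": 0, "z": 0, "rx": 0, "ry": 0, "rz": 0}, {"jaw": 1, "x": 200, "y": 0, "z": 0, "rx": 0, "ry": 0, "rz": 0}])

```text
time_s: 8.63
position: [0.4822, -0.3599, 0.0568]
orientation: [60.6, 89.8, -29.9]
ft_force: [-0.3, -0.5, -1.0]
grip_width: 0.25
```

```bash
python3 s.py; python3 - <<'E'
from h import *
a=optics.read_camera("wrist");b=optics.read_camera("side")
np.save("w2.npy",np.array(optics.get_calibration("wrist")["extrinsics"]))
A=cv2.resize(a,(512,384));B=cv2.resize(b[140:300,190:430],(576,384),interpolation=3)
cv2.imwrite("pics/p2.png",cv2.resize(a,(800,600),interpolation=3)[:,:,::-1]);cv2.imwrite("pics/p2s.png",B[:,:,::-1])
for cam in("wrist","side"):
  for t,z in(("stick_nose",.032),("tray_mid",.02),("stick_grip",.07),("box_mouth",.006)):
    for q in optics.place_of(cam,t)[:1]: print(cam,t,np.round(q["at"],1),round(q["p"],2),onz(cam,q["at"],z).round(4))
E
```

```text
8.63 [ 0.4822 -0.3599  0.0568] qv 1.0 f [-0.32 -0.52 -0.98] t [-0.115 -0.145 -0.047] 0.25
yaw -0.56 pitch x [ 0.0029 -0.0017 -1.    ]
wrist stick_grip [273.3 239.6] 0.85 [ 0.4827 -0.357   0.07  ]
side stick_nose [293.5 213.9] 0.55 [ 0.4867 -0.1092  0.032 ]
side tray_mid [269.5 217. ] 0.81 [ 0.4811 -0.0206  0.02  ]
side stick_grip [359.5 208.1] 0.84 [ 0.4843 -0.346   0.07  ]
```

View pics/p2.png

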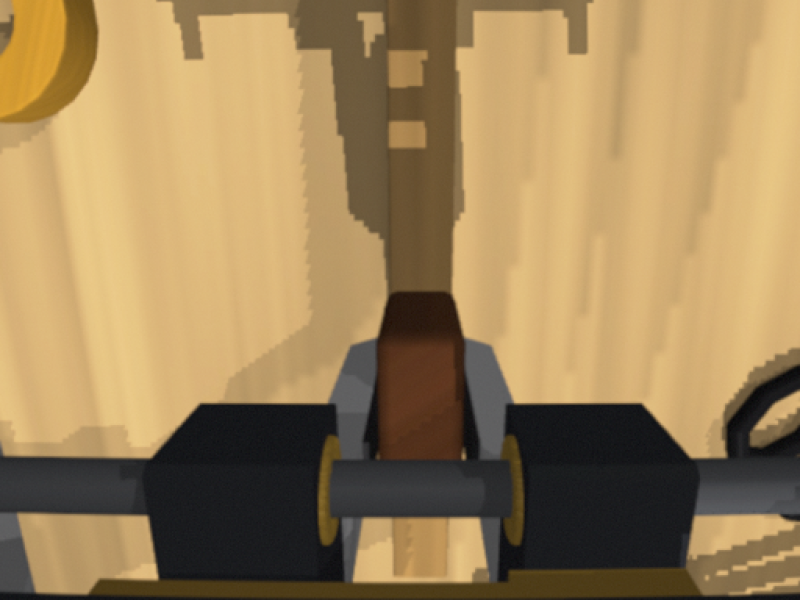

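View pics/p2s.png

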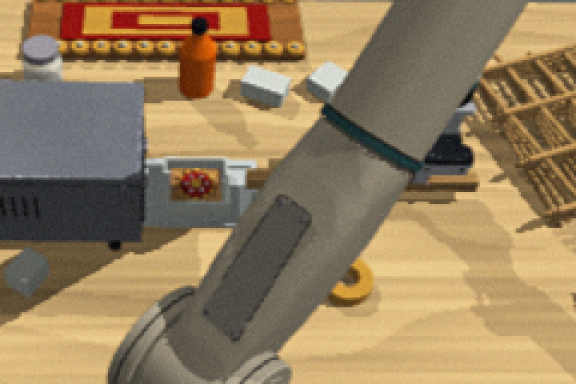

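The wrist view shows the grip firmly held and the stick straight, with its bar centre near column 420. The scissors are well to the right. The side view shows the nose on the ledge axis, about 25 mm behind the tray. I'll lower the stick and close in.

>>> carry_out(motion=[{"jaw": 1, "x": 5, "y": -2, "z": 0, "rx": 0, "ry": 0, "rz": 0}, {"jaw": 1, "x": 9, "y": -2, "z": 0, "rx": 0, "ry": 0, "rz": 0}, {"jaw": 1, "x": 12, "y": -2, "z": 0, "rx": 0, "ry": 0, "rz": 0}, {"jaw": 1, "x": 12, "y": -2, "z": -4, "rx": 0, "ry": 0, "rz": 0}, {"jaw": 1, "x": 12, "y": -2, "z": -9, "rx": 0, "ry": 0, "rz": 0}, {"jaw": 1, "x": 12, "y": -2, "z": -14, "rx": 0, "ry": 0, "rz": 0}, {"jaw": 1, "x": 12, "y": -2, "z": -16, "rx": 0, "ry": 0, "rz": 0}, {"jaw": 1, "x": 12, "y": -2, "z": -16, "rx": 0, "ry": 0, "rz": 0}, {"jaw": 1, "x": 12, "y": -2, "z": -16, "rx": 0, "ry": 0, "rz": 0}])

```text
time_s: 9.88
position: [0.4791, -0.3432, 0.0432]
orientation: [48.7, 90.0, -41.9]
ft_force: [0.9, 0.1, -0.3]
grip_width: 0.253
```

```bash
python3 s.py; python3 - <<'E'
from h import *
for cam in("side","scene"):
  optics.read_camera(cam)
  for t,z in(("stick_nose",.021),("tray_mid",.02)):
    for q in optics.place_of(cam,t)[:1]: print(cam,t,np.round(q["at"],1),round(q["p"],2),onz(cam,q["at"],z).round(4))
print([onz("side",p,0).round(3) for p in ((385.8,177.5),(417,231.7))])
E
```

```text
9.88 [ 0.4791 -0.3432  0.0432] qv 0.4 f [ 0.94  0.14 -0.35] t [-0.098 -0.113  0.035] 0.253
yaw -0.54 pitch x [ 3.e-04 -3.e-04 -1.e+00]
side tray_mid [269.8 216.5] 0.86 [ 0.4835 -0.0218  0.02  ]
scene stick_nose [218.8 215.3] 0.87 [ 0.4943 -0.0843  0.021 ]
scene tray_mid [230.3 208.5] 0.77 [ 0.4908 -0.0329  0.02  ]
[array([ 0.711, -0.514,  0.   ]), array([ 0.431, -0.563,  0.   ])]
```

>>> carry_out(motion=[{"jaw": 1, "x": -1, "y": 0, "z": -2, "rx": 0, "ry": 0, "rz": 0}, {"jaw": 1, "x": -1, "y": 0, "z": -4, "rx": 0, "ry": 0, "rz": 0}, {"jaw": 1, "x": -1, "y": 0, "z": -6, "rx": 0, "ry": 0, "rz": 0}, {"jaw": 1, "x": -1, "y": 0, "z": -8, "rx": 0, "ry": 0, "rz": 0}, {"jaw": 1, "x": -1, "y": 0, "z": -10, "rx": 0, "ry": 0, "rz": 0}, {"jaw": 1, "x": -1, "y": 0, "z": -12, "rx": 0, "ry": 0, "rz": 0}, {"jaw": 1, "x": -1, "y": 0, "z": -14, "rx": 0, "ry": 0, "rz": 0}, {"jaw": 1, "x": -1, "y": 0, "z": -16, "rx": 0, "ry": 0, "rz": 0}, {"jaw": 1, "x": -1, "y": 0, "z": -19, "rx": 0, "ry": 0, "rz": 0}, {"jaw": 1, "x": -1, "y": 0, "z": -23, "rx": 0, "ry": 0, "rz": 0}, {"jaw": 1, "x": -1, "y": 0, "z": -27, "rx": 0, "ry": 0, "rz": 0}, {"jaw": 1, "x": -1, "y": 0, "z": -31, "rx": 0, "ry": 0, "rz": 0}, {"jaw": 1, "x": -1, "y": 0, "z": -35, "rx": 0, "ry": 0, "rz": 0}])

```text
time_s: 11.27
position: [0.4792, -0.3078, 0.0439]
orientation: [170.1, 90.0, 79.6]
ft_force: [-0.6, -1.2, -2.0]
grip_width: 0.254
```

```bash
python3 s.py
```

```text
11.27 [ 0.4792 -0.3078  0.0439] qv 4.7 f [-0.63 -1.19 -2.  ] t [-0.42  -0.06   0.037] 0.254
yaw -0.57 pitch x [ 0.e+00  2.e-04 -1.e+00]
```

>>> carry_out(motion=[{"jaw": 1, "x": 0, "y": 0, "z": -4, "rx": 0, "ry": 0, "rz": 0}, {"jaw": 1, "x": 0, "y": 0, "z": -8, "rx": 0, "ry": 0, "rz": 0}, {"jaw": 1, "x": 0, "y": 0, "z": -12, "rx": 0, "ry": 0, "rz": 0}, {"jaw": 1, "x": 0, "y": 0, "z": -16, "rx": 0, "ry": 0, "rz": 0}, {"jaw": 1, "x": 0, "y": 0, "z": -20, "rx": 0, "ry": 0, "rz": 0}, {"jaw": 1, "x": 0, "y": 0, "z": -24, "rx": 0, "ry": 0, "rz": 0}, {"jaw": 1, "x": 0, "y": 0, "z": -28, "rx": 0, "ry": 0, "rz": 0}, {"jaw": 1, "x": 0, "y": 0, "z": -32, "rx": 0, "ry": 0, "rz": 0}, {"jaw": 1, "x": 0, "y": 0, "z": -36, "rx": 0, "ry": 0, "rz": 0}, {"jaw": 1, "x": 0, "y": 0, "z": -40, "rx": 0, "ry": 0, "rz": 0}])

```text
time_s: 12.1
position: [0.4796, -0.2685, 0.0441]
orientation: [18.0, 90.0, -72.5]
ft_force: [1.3, -4.9, 0.2]
grip_width: 0.25
```

>>> carry_out(motion=[{"jaw": 1, "x": 0, "y": 0, "z": -5, "rx": 0, "ry": 0, "rz": 0}, {"jaw": 1, "x": 0, "y": 0, "z": -10, "rx": 0, "ry": 0, "rz": 0}, {"jaw": 1, "x": 0, "y": 0, "z": -15, "rx": 0, "ry": 0, "rz": 0}, {"jaw": 1, "x": 0, "y": 0, "z": -20, "rx": 0, "ry": 0, "rz": 0}, {"jaw": 1, "x": 0, "y": 0, "z": -25, "rx": 0, "ry": 0, "rz": 0}, {"jaw": 1, "x": 0, "y": 0, "z": -30, "rx": 0, "ry": 0, "rz": 0}, {"jaw": 1, "x": 0, "y": 0, "z": -35, "rx": 0, "ry": 0, "rz": 0}, {"jaw": 1, "x": 0, "y": 0, "z": -40, "rx": 0, "ry": 0, "rz": 0}, {"jaw": 1, "x": 0, "y": 0, "z": -45, "rx": 0, "ry": 0, "rz": 0}, {"jaw": 1, "x": 0, "y": 0, "z": -50, "rx": 0, "ry": 0, "rz": 0}, {"jaw": 1, "x": 0, "y": 0, "z": -55, "rx": 0, "ry": 0, "rz": 0}, {"jaw": 1, "x": 0, "y": 0, "z": -60, "rx": 0, "ry": 0, "rz": 0}])

```text
time_s: 13.1
position: [0.4801, -0.2079, 0.0439]
orientation: [-96.7, 90.0, 172.7]
ft_force: [0.8, -3.6, -1.0]
grip_width: 0.254
```

```bash
python3 s.py; python3 - <<'E'
from h import *
a=optics.read_camera("scene");cv2.imwrite("pics/p3.png",cv2.resize(a[110:260,170:370],(800,600),interpolation=3)[:,:,::-1])
E
```

```text
13.1 [ 0.4801 -0.2079  0.0439] qv 6.9 f [ 0.76 -3.58 -1.05] t [-0.877 -0.102 -0.032] 0.254
yaw -0.58 pitch x [-1.e-04  0.e+00 -1.e+00]
```

View pics/p3.png

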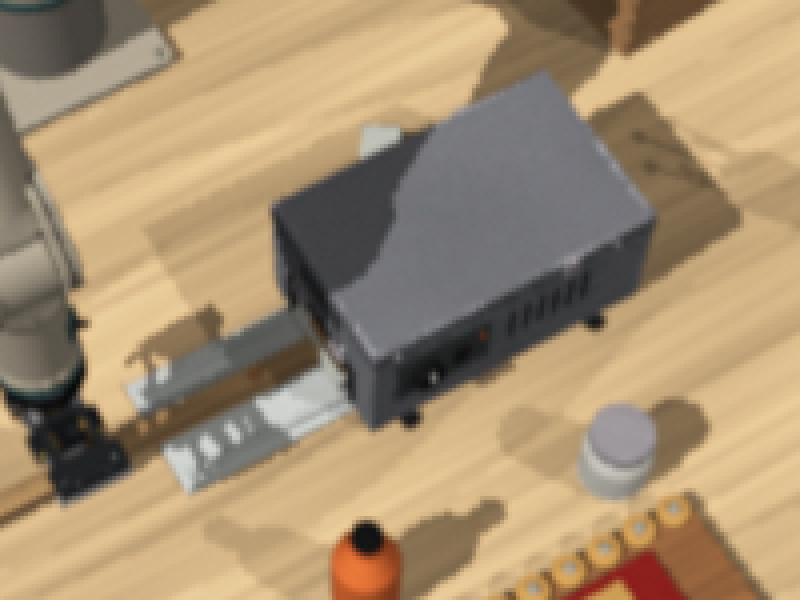

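The scene crop shows the tray in the mouth, its rear end near (325,350), and the stick straight down the ledge behind it. Push force is 3.6 N.

>>> carry_out(motion=[{"jaw": 1, "x": 0, "y": 0, "z": -5, "rx": 0, "ry": 0, "rz": 0}, {"jaw": 1, "x": 0, "y": 0, "z": -10, "rx": 0, "ry": 0, "rz": 0}, {"jaw": 1, "x": 0, "y": 0, "z": -15, "rx": 0, "ry": 0, "rz": 0}, {"jaw": 1, "x": 0, "y": 0, "z": -20, "rx": 0, "ry": 0, "rz": 0}, {"jaw": 1, "x": 0, "y": 0, "z": -25, "rx": 0, "ry": 0, "rz": 0}, {"jaw": 1, "x": 0, "y": 0, "z": -30, "rx": 0, "ry": 0, "rz": 0}, {"jaw": 1, "x": 0, "y": 0, "z": -35, "rx": 0, "ry": 0, "rz": 0}, {"jaw": 1, "x": 0, "y": 0, "z": -40, "rx": 0, "ry": 0, "rz": 0}, {"jaw": 1, "x": 0, "y": 0, "z": -45, "rx": 0, "ry": 0, "rz": 0}, {"jaw": 1, "x": 0, "y": 0, "z": -50, "rx": 0, "ry": 0, "rz": 0}, {"jaw": 1, "x": 0, "y": 0, "z": -55, "rx": 0, "ry": 0, "rz": 0}, {"jaw": 1, "x": 0, "y": 0, "z": -58, "rx": 0, "ry": 0, "rz": 0}, {"jaw": 1, "x": 0, "y": 0, "z": -60, "rx": 0, "ry": 0, "rz": 0}])

```text
time_s: 14.23
position: [0.4807, -0.1477, 0.044]
orientation: [-149.4, 90.0, 120.1]
ft_force: [0.2, -4.4, -0.1]
grip_width: 0.248
```

```bash
python3 s.py
```

```text
14.23 [ 0.4807 -0.1477  0.044 ] qv 2.6 f [ 0.21 -4.42 -0.12] t [-0.868 -0.075  0.008] 0.248
yaw -0.55 pitch x [-1.e-04  2.e-04 -1.e+00]
```

>>> carry_out(motion=[{"jaw": 1, "x": 0, "y": 0, "z": -2, "rx": 0, "ry": 0, "rz": 0}, {"jaw": 1, "x": 0, "y": 0, "z": -4, "rx": 0, "ry": 0, "rz": 0}, {"jaw": 1, "x": 0, "y": 0, "z": -6, "rx": 0, "ry": 0, "rz": 0}, {"jaw": 1, "x": 0, "y": 0, "z": -8, "rx": 0, "ry": 0, "rz": 0}])

```text
time_s: 14.57
position: [0.4805, -0.1402, 0.0438]
orientation: [-103.8, 90.0, 165.6]
ft_force: [0.1, -1.8, -2.6]
grip_width: 0.254
```

```bash
python3 s.py
```

```text
14.57 [ 0.4805 -0.1402  0.0438] qv 3.0 f [ 0.08 -1.82 -2.64] t [-1.257 -0.097 -0.02 ] 0.254
yaw -0.58 pitch x [-7.e-04  2.e-04 -1.e+00]
```

>>> carry_out(motion=[{"jaw": 1, "x": 0, "y": 0, "z": 0, "rx": 0, "ry": 0, "rz": 0}, {"jaw": 1, "x": 0, "y": 0, "z": -1, "rx": 0, "ry": 0, "rz": 0}, {"jaw": 1, "x": 0, "y": 0, "z": -2, "rx": 0, "ry": 0, "rz": 0}, {"jaw": 1, "x": 0, "y": 0, "z": -3, "rx": 0, "ry": 0, "rz": 0}], squeeze=6)

```text
time_s: 14.9
position: [0.481, -0.1379, 0.0441]
orientation: [26.3, 90.0, -64.3]
ft_force: [-0.1, -4.3, -0.4]
grip_width: 0.251
```

```bash
python3 s.py; python3 - <<'E'
from h import *
optics.read_camera("wrist");print([np.round(q["at"],1) for q in optics.place_of("wrist","stick_grip")])
E
```

```text
14.9 [ 0.481  -0.1379  0.0441] qv 1.6 f [-0.08 -4.3  -0.36] t [-0.839  0.019  0.056] 0.251
yaw -0.61 pitch x [ 3.e-04 -6.e-04 -1.e+00]
[array([270. , 243.8])]
```

```bash
cat >> s.py <<'E'
import os,glob
a=cv2.GaussianBlur(cv2.cvtColor(optics.read_camera("wrist"),cv2.COLOR_RGB2GRAY),(3,3),0).astype(np.float32)
# row profile along bar/grip: grip front-face top edge
if not os.path.exists("ref.npy"): np.save("ref.npy",a)
r=np.load("ref.npy"); T=r[180:285,240:300]
m=cv2.matchTemplate(a[165:300,230:310],T,cv2.TM_CCOEFF_NORMED);_,v,_,l=cv2.minMaxLoc(m)
y=m[max(l[1]-1,0):l[1]+2,l[0]];s=0 if len(y)<3 else (y[0]-y[2])/(2*(y[0]-2*y[1]+y[2]))
print("grip shift rows %.2f cols %d score %.2f"%(l[1]-15+s,l[0]-10,v))
E
python3 - <<'E'
import cv2,numpy as np
im=cv2.resize(cv2.imread("pics/p2.png"),(512,384),interpolation=cv2.INTER_AREA)
np.save("ref.npy",cv2.GaussianBlur(cv2.cvtColor(im,cv2.COLOR_BGR2GRAY),(3,3),0).astype(np.float32))
E
python3 s.py
```

```text
15.0 [ 0.481  -0.1376  0.0441] qv 0.2 f [ 0.44 -3.6  -0.36] t [-0.79  -0.095  0.028] 0.253
yaw -0.59 pitch x [ 3.e-04 -2.e-04 -1.e+00]
grip shift rows 0.59 cols 0 score 0.99
```

>>> carry_out(motion=[{"jaw": 1, "x": 0, "y": 0, "z": -1, "rx": 0, "ry": 0, "rz": 0}, {"jaw": 1, "x": 0, "y": 0, "z": -2, "rx": 0, "ry": 0, "rz": 0}, {"jaw": 1, "x": 0, "y": 0, "z": -3, "rx": 0, "ry": 0, "rz": 0}, {"jaw": 1, "x": 0, "y": 0, "z": -4, "rx": 0, "ry": 0, "rz": 0}])

```text
time_s: 15.38
position: [0.481, -0.1333, 0.044]
orientation: [90.5, 90.0, -0.1]
ft_force: [0.1, -3.3, -0.2]
grip_width: 0.254
```

```bash
python3 s.py
```

```text
15.38 [ 0.481  -0.1333  0.044 ] qv 1.6 f [ 0.11 -3.35 -0.18] t [-0.85  -0.056  0.005] 0.254
yaw -0.59 pitch x [ 1.e-04 -0.e+00 -1.e+00]
grip shift rows 0.66 cols 0 score 0.99
```

>>> carry_out(motion=[{"jaw": 1, "x": 0, "y": 0, "z": -1, "rx": 0, "ry": 0, "rz": 0}, {"jaw": 1, "x": 0, "y": 0, "z": -2, "rx": 0, "ry": 0, "rz": 0}, {"jaw": 1, "x": 0, "y": 0, "z": -3, "rx": 0, "ry": 0, "rz": 0}, {"jaw": 1, "x": 0, "y": 0, "z": -4, "rx": 0, "ry": 0, "rz": 0}, {"jaw": 1, "x": 0, "y": 0, "z": -5, "rx": 0, "ry": 0, "rz": 0}])

```text
time_s: 15.85
position: [0.481, -0.1283, 0.044]
orientation: [124.2, 90.0, 33.6]
ft_force: [1.7, -3.5, -1.1]
grip_width: 0.253
```

```bash
python3 s.py
```

```text
15.85 [ 0.481  -0.1283  0.044 ] qv 1.5 f [ 1.7  -3.46 -1.06] t [-0.838 -0.049 -0.062] 0.253
yaw -0.58 pitch x [ 0.  0. -1.]
grip shift rows 0.78 cols 0 score 0.98
```

>>> carry_out(motion=[{"jaw": 1, "x": 0, "y": 0, "z": -1, "rx": 0, "ry": 0, "rz": 0}, {"jaw": 1, "x": 0, "y": 0, "z": -2, "rx": 0, "ry": 0, "rz": 0}, {"jaw": 1, "x": 0, "y": 0, "z": -3, "rx": 0, "ry": 0, "rz": 0}, {"jaw": 1, "x": 0, "y": 0, "z": -4, "rx": 0, "ry": 0, "rz": 0}, {"jaw": 1, "x": 0, "y": 0, "z": -5, "rx": 0, "ry": 0, "rz": 0}])

```text
time_s: 16.32
position: [0.481, -0.1233, 0.044]
orientation: [78.0, 90.0, -12.6]
ft_force: [-0.7, -3.7, 0.1]
grip_width: 0.255
```

```bash
python3 s.py
```

```text
16.32 [ 0.481  -0.1233  0.044 ] qv 1.6 f [-0.65 -3.68  0.11] t [-0.841 -0.075  0.005] 0.255
yaw -0.57 pitch x [ 0. -0. -1.]
grip shift rows 0.76 cols 0 score 0.98
```

>>> carry_out(motion=[{"jaw": 1, "x": 0, "y": 0, "z": -1, "rx": 0, "ry": 0, "rz": 0}, {"jaw": 1, "x": 0, "y": 0, "z": -2, "rx": 0, "ry": 0, "rz": 0}, {"jaw": 1, "x": 0, "y": 0, "z": -3, "rx": 0, "ry": 0, "rz": 0}, {"jaw": 1, "x": 0, "y": 0, "z": -4, "rx": 0, "ry": 0, "rz": 0}, {"jaw": 1, "x": 0, "y": 0, "z": -5, "rx": 0, "ry": 0, "rz": 0}])

```text
time_s: 16.78
position: [0.4809, -0.1203, 0.0441]
orientation: [-6.9, 89.9, -97.6]
ft_force: [-0.3, -8.2, -1.8]
grip_width: 0.256
```

```bash
python3 s.py
```

```text
16.78 [ 0.4809 -0.1203  0.0441] qv 1.6 f [-0.34 -8.16 -1.76] t [-1.813 -0.046  0.029] 0.256
yaw -0.66 pitch x [-3.0e-04 -2.1e-03 -1.0e+00]
grip shift rows 4.31 cols 0 score 0.98
```

>>> carry_out(motion=[{"jaw": 1, "x": 0, "y": 0, "z": 0, "rx": 0, "ry": 0, "rz": 0}, {"jaw": 1, "x": 0, "y": 0, "z": 0, "rx": 0, "ry": 0, "rz": 0}], squeeze=20)

```text
time_s: 17.0
position: [0.4809, -0.1201, 0.044]
orientation: [-7.7, 89.9, -98.4]
ft_force: [-0.9, -7.9, -0.7]
grip_width: 0.254
```

```bash
python3 s.py
```

```text
17.0 [ 0.4809 -0.1201  0.044 ] qv 0.1 f [-0.91 -7.94 -0.71] t [-1.692 -0.052  0.052] 0.254
yaw -0.65 pitch x [-3.0e-04 -1.9e-03 -1.0e+00]
grip shift rows 4.66 cols 0 score 0.98
```

>>> carry_out(motion=[{"jaw": 1, "x": 0, "y": 0, "z": -0.5, "rx": 0, "ry": 0, "rz": 0}, {"jaw": 1, "x": 0, "y": 0, "z": -1, "rx": 0, "ry": 0, "rz": 0}, {"jaw": 1, "x": 0, "y": 0, "z": -1, "rx": 0, "ry": 0, "rz": 0}])

```text
time_s: 17.3
position: [0.4809, -0.1198, 0.0442]
orientation: [-5.1, 89.8, -95.8]
ft_force: [0.3, -9.0, -0.3]
grip_width: 0.253
```

```bash
python3 s.py
```

```text
17.3 [ 0.4809 -0.1198  0.0442] qv 0.1 f [ 0.32 -8.98 -0.29] t [-1.932 -0.03   0.027] 0.253
yaw -0.68 pitch x [-3.0e-04 -2.7e-03 -1.0e+00]
grip shift rows 4.68 cols 0 score 0.98
```

Force rose about 1 N for 0.3 mm at the hard end, so the tray is on the rubber, about 171 mm in, at 9 N. Now I'll draw the stick straight out.

>>> carry_out(motion=[{"jaw": 1, "x": 0, "y": 0, "z": 1, "rx": 0, "ry": 0, "rz": 0}, {"jaw": 1, "x": 0, "y": 0, "z": 2, "rx": 0, "ry": 0, "rz": 0}, {"jaw": 1, "x": 0, "y": 0, "z": 4, "rx": 0, "ry": 0, "rz": 0}, {"jaw": 1, "x": 0, "y": 0, "z": 7, "rx": 0, "ry": 0, "rz": 0}, {"jaw": 1, "x": 0, "y": 0, "z": 12, "rx": 0, "ry": 0, "rz": 0}, {"jaw": 1, "x": 0, "y": 0, "z": 20, "rx": 0, "ry": 0, "rz": 0}, {"jaw": 1, "x": 0, "y": 0, "z": 30, "rx": 0, "ry": 0, "rz": 0}, {"jaw": 1, "x": 0, "y": 0, "z": 40, "rx": 0, "ry": 0, "rz": 0}, {"jaw": 1, "x": 0, "y": 0, "z": 50, "rx": 0, "ry": 0, "rz": 0}, {"jaw": 1, "x": 0, "y": 0, "z": 60, "rx": 0, "ry": 0, "rz": 0}, {"jaw": 1, "x": 0, "y": 0, "z": 70, "rx": 0, "ry": 0, "rz": 0}, {"jaw": 1, "x": 0, "y": 0, "z": 80, "rx": 0, "ry": 0, "rz": 0}, {"jaw": 1, "x": 0, "y": 0, "z": 90, "rx": 0, "ry": 0, "rz": 0}, {"jaw": 1, "x": 0, "y": 0, "z": 100, "rx": 0, "ry": 0, "rz": 0}, {"jaw": 1, "x": 0, "y": 0, "z": 115, "rx": 0, "ry": 0, "rz": 0}, {"jaw": 1, "x": 0, "y": 0, "z": 130, "rx": 0, "ry": 0, "rz": 0}, {"jaw": 1, "x": 0, "y": 0, "z": 145, "rx": 0, "ry": 0, "rz": 0}, {"jaw": 1, "x": 0, "y": 0, "z": 160, "rx": 0, "ry": 0, "rz": 0}], squeeze=40)

```text
time_s: 18.85
position: [0.4793, -0.2786, 0.044]
orientation: [-177.4, 90.0, 92.0]
ft_force: [-0.1, 0.4, -1.0]
grip_width: 0.257
```

```bash
python3 s.py
```

```text
18.85 [ 0.4793 -0.2786  0.044 ] qv 18.8 f [-0.06  0.36 -0.95] t [-0.056 -0.134 -0.05 ] 0.257
yaw -0.59 pitch x [-0.e+00  1.e-04 -1.e+00]
grip shift rows 4.42 cols 0 score 0.98
```

>>> carry_out(motion=[{"jaw": 1, "x": 0, "y": 0, "z": 20, "rx": 0, "ry": 0, "rz": 0}, {"jaw": 1, "x": 0, "y": 0, "z": 45, "rx": 0, "ry": 0, "rz": 0}, {"jaw": 1, "x": 0, "y": 0, "z": 70, "rx": 0, "ry": 0, "rz": 0}, {"jaw": 1, "x": 0, "y": 0, "z": 95, "rx": 0, "ry": 0, "rz": 0}, {"jaw": 1, "x": 0, "y": 0, "z": 112, "rx": 0, "ry": 0, "rz": 0}, {"jaw": 1, "x": 0, "y": 0, "z": 121, "rx": 0, "ry": 0, "rz": 0}, {"jaw": 1, "x": 0, "y": 0, "z": 121, "rx": 0, "ry": 0, "rz": 0}, {"jaw": 1, "x": 0, "y": 0, "z": 121, "rx": 0, "ry": 0, "rz": 0}])

```text
time_s: 19.57
position: [0.4781, -0.3974, 0.0437]
orientation: [-168.1, 89.9, 101.4]
ft_force: [-0.2, 0.4, -0.9]
grip_width: 0.254
```

```bash
python3 s.py; python3 - <<'E'
from h import *
a=optics.read_camera("side");b=optics.read_camera("scene")
A=cv2.resize(a[140:290,200:430],(800,522),interpolation=3);cv2.imwrite("pics/p4.png",A[:,:,::-1])
q=optics.place_of("scene","stick_nose");print([(onz("scene",x["at"],.02).round(3),x["p"]) for x in q[:1]])
E
```

```text
19.57 [ 0.4781 -0.3974  0.0437] qv 1.4 f [-0.24  0.37 -0.9 ] t [-0.082 -0.068  0.002] 0.254
yaw -0.58 pitch x [-3.0e-04  1.3e-03 -1.0e+00]
grip shift rows 4.35 cols 0 score 0.98
[(array([ 0.488, -0.137,  0.02 ]), 0.62)]
```

View pics/p4.png

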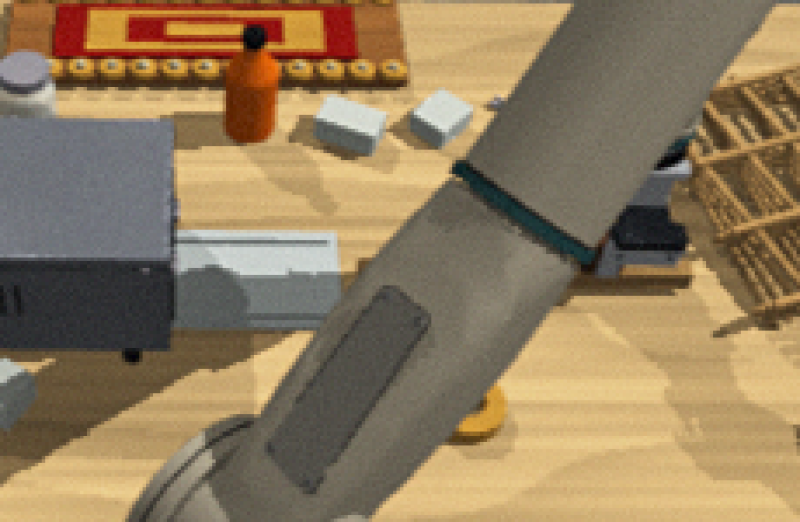

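The side view shows an empty ledge and the stick clear of its end: nose at (360,270), ledge end at (342,280). The tail at (692,280) is clear of the rack. I'll lower the stick.

>>> carry_out(motion=[{"jaw": 1, "x": 2, "y": 0, "z": 0, "rx": 0, "ry": 0, "rz": 0}, {"jaw": 1, "x": 4, "y": 0, "z": 0, "rx": 0, "ry": 0, "rz": 0}, {"jaw": 1, "x": 6, "y": 0, "z": 0, "rx": 0, "ry": 0, "rz": 0}, {"jaw": 1, "x": 7, "y": 0, "z": 0, "rx": 0, "ry": 0, "rz": 0}, {"jaw": 1, "x": 8, "y": 0, "z": 0, "rx": 0, "ry": 0, "rz": 0}, {"jaw": 1, "x": 8.5, "y": 0, "z": 0, "rx": 0, "ry": 0, "rz": 0}, {"jaw": 1, "x": 8.5, "y": 0, "z": 0, "rx": 0, "ry": 0, "rz": 0}])

```text
time_s: 20.35
position: [0.4783, -0.3985, 0.0356]
orientation: [73.7, 90.0, -16.9]
ft_force: [0.3, -0.9, 1.9]
grip_width: 0.252
```

```bash
python3 s.py
```

```text
20.35 [ 0.4783 -0.3985  0.0356] qv 0.1 f [ 0.29 -0.85  1.91] t [ 0.447 -0.125  0.03 ] 0.252
yaw -0.6 pitch x [ 3.e-04 -1.e-04 -1.e+00]
grip shift rows 4.14 cols 0 score 0.98
```

>>> carry_out(motion=[{"jaw": 0.2, "x": 0, "y": 0, "z": 0, "rx": 0, "ry": 0, "rz": 0}, {"jaw": 0.2, "x": 0, "y": 0, "z": 0, "rx": 0, "ry": 0, "rz": 0}, {"jaw": 0.2, "x": 0, "y": 0, "z": 0, "rx": 0, "ry": 0, "rz": 0}, {"jaw": 0.2, "x": 0, "y": 0, "z": 0, "rx": 0, "ry": 0, "rz": 0}, {"jaw": 0.2, "x": 0, "y": 0, "z": 0, "rx": 0, "ry": 0, "rz": 0}])

```text
time_s: 20.82
position: [0.4782, -0.3984, 0.0354]
orientation: [-162.9, 90.0, 106.6]
ft_force: [0.4, -0.5, 0.2]
grip_width: 0.4
```

>>> carry_out(motion=[{"jaw": 0.2, "x": -10, "y": 0, "z": 0, "rx": 0, "ry": 0, "rz": 0}, {"jaw": 0.2, "x": -30, "y": 0, "z": 0, "rx": 0, "ry": 0, "rz": 0}, {"jaw": 0.2, "x": -60, "y": 0, "z": 0, "rx": 0, "ry": 0, "rz": 0}, {"jaw": 0.2, "x": -100, "y": 0, "z": 0, "rx": 0, "ry": 0, "rz": 0}, {"jaw": 0.2, "x": -140, "y": 0, "z": 0, "rx": 0, "ry": 0, "rz": 0}, {"jaw": 0.2, "x": -180, "y": 0, "z": 0, "rx": 0, "ry": 0, "rz": 0}, {"jaw": 0.2, "x": -220, "y": 0, "z": 0, "rx": 0, "ry": 0, "rz": 0}, {"jaw": 0.2, "x": -240, "y": 0, "z": 0, "rx": 0, "ry": 0, "rz": 0}, {"jaw": 0.2, "x": -240, "y": 0, "z": 0, "rx": 0, "ry": 0, "rz": 0}, {"jaw": 0.2, "x": -240, "y": 0, "z": 0, "rx": 0, "ry": 0, "rz": 0}, {"jaw": 0.2, "x": -240, "y": 0, "z": 0, "rx": 0, "ry": 0, "rz": 0}])

```text
time_s: 21.73
position: [0.4773, -0.398, 0.2747]
orientation: [-117.3, 89.9, 152.2]
ft_force: [0.2, -0.1, -0.1]
grip_width: 0.4
```

```bash
python3 s.py; python3 - <<'E'
from h import *
a=optics.read_camera("scene");w=optics.read_camera("wrist")
A=cv2.resize(a[110:260,140:340],(533,400),interpolation=3);B=cv2.resize(w,(533,400))
cv2.imwrite("pics/p5.png",cv2.resize(np.hstack([A,B]),(800,300),interpolation=3)[:,:,::-1])
print([(x["p"],x["rect"]) for x in optics.cut_out("scene","flap")[:2]],[(x["p"],x["at"]) for x in optics.place_of("scene","flap_edge")[:2]],[(x["p"],x["at"]) for x in optics.place_of("scene","tray_mid")[:2]])
E
```

```text
21.73 [ 0.4773 -0.398   0.2747] qv 1.3 f [ 0.25 -0.11 -0.12] t [-0.035 -0.05  -0.027] 0.4
yaw -0.58 pitch x [-1.6e-03  9.0e-04 -1.0e+00]
grip shift rows -15.00 cols 10 score 0.27
[] [(0.69, [260.5, 259.2])] [(0.68, [162.5, 200.3]), (0.58, [319.8, 223.5])]
```

View pics/p5.png

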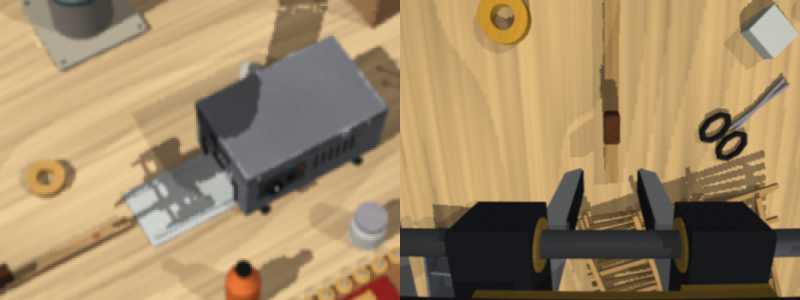

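The stick lies flat on the bench behind the ledge, the grip is upright and the scissors are untouched. As a last check I'll compare the mouth with its starting view to see that the flap is shut.

```bash
python3 - <<'E'
from h import *
a=optics.read_camera("scene")[:,:,::-1];b=cv2.imread("pics/scene0.png")
f=lambda i:cv2.resize(i[155:225,205:275],(400,400),interpolation=3)
cv2.imwrite("pics/p6.png",np.hstack([f(b),f(a)]))
B=np.load("box.npy")
print(proj("scene",[[.484,.062,.074],[.484,.062,.014],[.484,.062,.006],[.43,.062,.014],[.54,.062,.014]]).round(1).tolist())
for t in("glue_bottle","bead_jar","foam_c","trim_reel"):
  print(t,[(onz("scene",q["at"],0)[:2].round(3).tolist(),round(q["p"],2)) for q in optics.place_of("scene",t)[:3]])
E
```

```text
[[250.9, 189.1], [251.0, 196.6], [251.1, 197.6], [244.0, 186.1], [258.5, 207.8]]
glue_bottle []
bead_jar [([0.718, 0.221], 0.56), ([0.496, 0.074], 0.54), ([0.705, -0.15], 0.2)]
foam_c [([0.716, -0.263], 0.76), ([0.713, -0.145], 0.59), ([0.331, 0.224], 0.57)]
trim_reel [([0.315, -0.245], 0.77), ([0.42, 0.251], 0.58)]
```

View pics/p6.png

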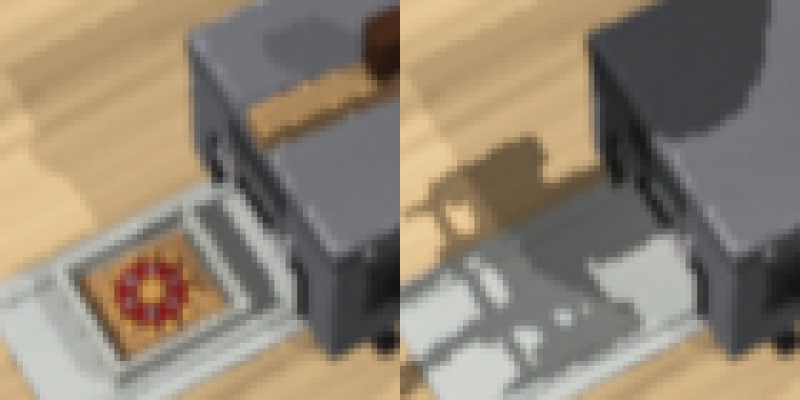

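The mouth looks the same as at the start, with nothing showing between sill and flap. The bystanders the networks found are where they were.

```bash
python3 -c "
from station import bot;print(bot.close_job())"
```

```text
the job is handed in; nothing more can be done
None
```

I took the stick from the roof and pushed the tray along the ledge, through the flap and onto the rubber stop. Then I drew the stick straight out, laid it flat on the bench behind the ledge, lifted the gripper clear and handed the job in after about 22 s of the 58 s allowed.

- **Stop:** I felt it with a light 6 N grip that could slip. The push rose from a steady 3.6 N to about 8 N and the grip slipped 1–2 mm. A firmer push of 0.3 mm then added about 1 N, ending at 9 N. No push reading passed 9 N, though I only read the force between moves. That puts the stop about 171 mm beyond the mouth, within the stated 165–235 mm.
- **Flap:** The last scene picture shows an empty ledge and the mouth looking as it did at the start. I judged the flap shut from that picture and from there being no drag left on the stick. The network gave no usable detection of the flap, so I have no direct measure of its angle.
- **Stick and other things:** In the last wrist picture the stick lies on the bench. Its nose is about 18 mm short of the ledge end, measured just before I lowered it. The jar, foam pieces and reel were found within about 15 mm of their starting positions, which is about as closely as the network can place them. The glue bottle was missed in the last check, but it shows upright in the picture just before.

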